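Click the lid of a leftovers box shut all round

TASK

Press around the yellow rim of the lid on the blue food box with the fingertips, section by section, until all four sections (two long, two short) have clicked fully down. Only press: do not lift or tip the box or shove it along the counter, leave the green steam vent in the middle of the lid up, and leave the mug, jar and spoon where they are.

Things in the scene. Friction and masses are not known exactly. Their poses are not given: they have to be found in the camera images.
- box: Food storage box standing loose on the counter, about 1.4 to 2.5 kg: blue stoneware dish 126 x 180 mm and 60 mm high under a lid 130 mm (its own x) by 184 mm (its own y). Origin: centre of the underside; z up. Around the lid runs a rim of four separate yellow snap sections, each 18 mm wide and 12 mm thick. The grey panel inside the rim is fixed, its top 68 mm above the counter.
- near_top (a point): Centre of the top face of the yellow rim section 'near' (long section along the box's -x edge; 184 mm long, 18 mm wide), (-56, 0) mm from the box's origin in its own x, y. It goes down with the section: 82 mm above the counter when open, 74 mm when clicked shut.
- seal_near (a joint): How far the section 'near' is pressed down, in m: 0 open (standing 8 mm proud, red gasket showing below it), 0.008 clicked shut. It moves straight down wherever it is pressed. It resists with about 9 N at first and ever less until 5 mm down, past which it snaps shut by itself and stays; let go before that, it springs back up.
- far_top (a point): Centre of the top face of the yellow rim section 'far' (long section along the box's +x edge; 184 mm long, 18 mm wide), (56, 0) mm from the box's origin in its own x, y. It goes down with the section: 82 mm above the counter when open, 74 mm when clicked shut.
- seal_far (a joint): How far the section 'far' is pressed down, in m: 0 open (standing 8 mm proud, red gasket showing below it), 0.008 clicked shut. It moves straight down wherever it is pressed. It resists with about 9 N at first and ever less until 5 mm down, past which it snaps shut by itself and stays; let go before that, it springs back up.
- left_top (a point): Centre of the top face of the yellow rim section 'left' (short section along the box's +y edge; 90 mm long, 18 mm wide), (0, 83) mm from the box's origin in its own x, y. It goes down with the section: 82 mm above the counter when open, 74 mm when clicked shut.
- seal_left (a joint): How far the section 'left' is pressed down, in m: 0 open (standing 8 mm proud, red gasket showing below it), 0.008 clicked shut. It moves straight down wherever it is pressed. It resists with about 9 N at first and ever less until 5 mm down, past which it snaps shut by itself and stays; let go before that, it springs back up.
- right_top (a point): Centre of the top face of the yellow rim section 'right' (short section along the box's -y edge; 90 mm long, 18 mm wide), (0, -83) mm from the box's origin in its own x, y. It goes down with the section: 82 mm above the counter when open, 74 mm when clicked shut.
- seal_right (a joint): How far the section 'right' is pressed down, in m: 0 open (standing 8 mm proud, red gasket showing below it), 0.008 clicked shut. It moves straight down wherever it is pressed. It resists with about 9 N at first and ever less until 5 mm down, past which it snaps shut by itself and stays; let go before that, it springs back up.
- vent_top (a point): Centre of the top of the green steam-vent button, 18 mm across, in the middle of the lid; 75 mm above the counter while open (up).
- vent (a joint): How far the vent button is pressed, in m: 0 up (open, as it must stay), 0.004 shut. It gives way at 3 N and stays down once past 3 mm.
- mug: Bystander: terracotta mug 80 mm across, 85 mm high, handle on its +y side. Origin: centre of its underside.
- jar: Bystander: amber glass jar with steel cap, 56 mm across, 85 mm high. Origin: centre of its underside.
- spoon: Bystander: wooden spoon 200 mm long lying along its own x axis. Origin: underside, near mid-length.
Things that resemble listed ones, but are neither listed nor needed, are in the scene too. There is more than one size of the box; the job needs the larger.

How it is judged:
By the outcome, as a careful person would: the job done as asked, in the order asked, and still so for the second after the job is handed in, with the robot touching nothing.
It also fails if it takes over 45 s, if anything falls off the work surface, if the arm or the gripper's body presses on something with over 40 N, if the wrist force passes 120 N, or if a joint passes its speed limit or range.

ROBOT

A 6-joint arm with a two-finger parallel gripper is mounted at the origin on the work surface. World frame = base frame: x ahead of the robot, y to its left, z up, the work surface at z = 0. Lengths are in mm, angles in rad, forces in N, time in s.
With the tool pointing down it reaches from about 425 to 925 mm from the base axis. Payload 12.5 kg.
Tool frame: the origin (TCP) lies midway between the tips of the shut fingers; the grasp point (between the pads) lies 19 mm behind it; z points along the fingers, y is the line along which they close (so a half turn about z gives the same grasp; the last joint's range is limited). The gripper opens to 85 mm and grips with 20 to 120 N. Pads are 22 mm wide; open, the fingers measure 114 mm over their backs; the gripper's body (76 mm by 85 mm) begins 54 mm behind the grasp point. The pads swing forward as they close: fully open they stand 13 mm farther back than shut.
Start: joints at [1.165, 0.491, 1.559, -0, 1.092, -0.106], TCP at [184.563, 597.144, 231.327] pointing down, gripper open.
Joint ranges: [-3.1, 3.1], [-0.84, 2.19], [0.05, 2.79], [-1.13, 4.28], [0.06, 2.93], [-2.69, 2.69]. Speed limits (rad/s): [2.22, 2.22, 2.79, 3.14, 3.14, 3.14].

INTERFACE

Orientations are given as a unit quaternion [x, y, z, w].
In Python, from workcell import env gives the robot as it stands. Calls block until the motion is done:
- env.move_to(position, orientation): joint-space move of the TCP to a pose.
- env.line_to(position, frame=None, rate=150, until_force=None): straight line of the TCP; frame=None keeps the orientation; rate is the mean speed in mm/s. With until_force (N) it stops when the force on the tool has changed by that much, and returns True; else False.
- env.move_j(angles): joint-space move.
- env.grip(opening, squeeze=None): finger opening in mm; squeeze is the grip in N (None keeps the last); returns when the fingers have stopped.
- env.pause(seconds).
- env.ik(position, orientation): joint angles nearest the present ones, or None.
- env.read_state(): the state.
- env.snapshot(name): name is "side" or "top"; returns a dict with "frame" (384x512x3 uint8, red, green, blue), "z_map" (384x512 float32, mm along the optical axis (not along the pixel's ray), 0 where there is no reading), "intrinsics" (3x3 intrinsics, pixels), "dist" ([k1, k2, p1, p2, k3] as OpenCV has them; the pictures are not rectified), "cam_to_world" (4x4, takes a point from camera to world coordinates). Camera axes: x right, y down, z forward; pixel columns grow to the right and rows downward; lengths in mm; the calibration is good to about 2 mm. A picture is of the moment at which its call begins.
A pose or a line that the arm cannot do raises env.MotionError and nothing moves.
- env.job_done(): hands the job in; it is judged then, once.
The state is a dict: "t": time; "joint_pos": joint angles; "qd": joint speeds; "tau": joint torques, N m; "ee_pos": TCP position; "ee_rot": TCP orientation; "force": force on the tool from outside, world axes, zero at the start; "torque": the same for the moment, N m; "width": finger opening in mm; "finger_force": force on a finger pad.
Only numpy, scipy, OpenCV 4.12 (cv2) and the standard library are available. Lean on these libraries where they do the work, as an engineer would, in place of code of your own. Each camera call takes 0.05 s, during which the arm holds its last target. There are 200 camera calls.

## Working session

There is one attempt and no reset: what is moved stays moved. The work goes in short steps, each a Python script; the robot and the scene stay as the last script left them, time stands still between calls to the robot, and variables do not carry over. Pictures are saved under pics/ and viewed, at most 10 in all, crops included, and the job is handed in when it is done.

```bash
mkdir -p pics; cat > h.py <<'E'
from workcell import env
import numpy as np, cv2
def snap(n,f):
    s=env.snapshot(n); cv2.imwrite(f'pics/{f}.png',cv2.cvtColor(s['frame'],cv2.COLOR_RGB2BGR)); np.savez(f'{f}.npz',**s); return s
def world(s):
    z=s['z_map']; h,w=z.shape
    u,v=np.meshgrid(np.arange(w),np.arange(h))
    p=cv2.undistortPoints(np.stack([u,v],-1).reshape(-1,1,2).astype(np.float64),s['intrinsics'],s['dist']).reshape(h,w,2)
    c=np.dstack([p*z[...,None],z,np.ones_like(z)])
    W=(c@s['cam_to_world'].T)[...,:3]; W[z==0]=np.nan; return W
E
python3 - <<'E'
from h import *
a=snap('top','top0');b=snap('side','side0')
print(env.read_state()['t'],a['cam_to_world'],b['cam_to_world'],env.read_state()['ee_rot'])
im=np.hstack([cv2.imread('pics/top0.png'),cv2.imread('pics/side0.png')])
E
```

```text
0.1 [[ 2.16151796e-02 -9.82802962e-01  1.83387901e-01  3.21112443e+02]
 [-9.99568504e-01 -2.48934103e-02 -1.55924388e-02  6.16038527e+01]
 [ 1.98894453e-02 -1.82971737e-01 -9.82916962e-01  1.15411060e+03]
 [ 0.00000000e+00  0.00000000e+00  0.00000000e+00  1.00000000e+00]] [[ 9.46135240e-01 -1.88585568e-01  2.63179769e-01  2.64783817e+02]
 [-3.23223067e-01 -5.97456637e-01  7.33874932e-01 -7.04795985e+02]
 [ 1.88402792e-02 -7.79410707e-01 -6.26229985e-01  7.53673434e+02]
 [ 0.00000000e+00  0.00000000e+00  0.00000000e+00  1.00000000e+00]] [ 1.49343148e-01  9.88785304e-01 -4.79729460e-04 -1.30756669e-04]
```

View pics/top0.png

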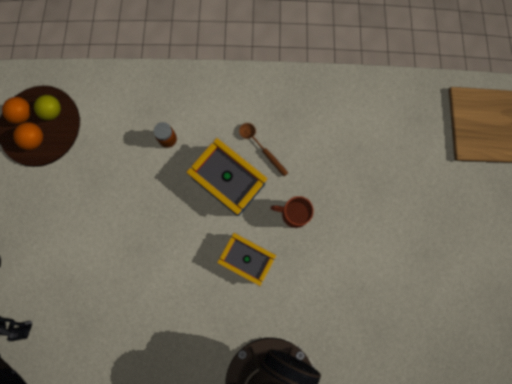

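View pics/side0.png

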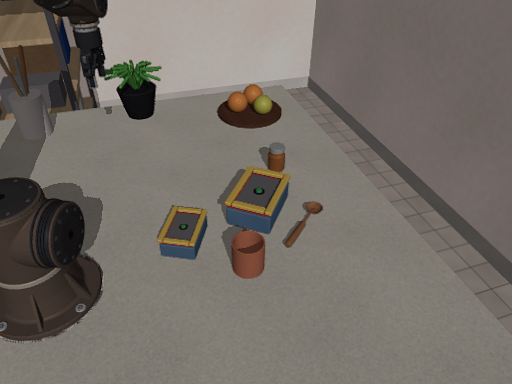

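The large box is at about (227,177) in the top view and (258,197) in the side view. The small decoy is at (247,259) in the top view. Next I fit the large box's pose from the yellow pixels and depth.

```bash
python3 - <<'E'
from h import *
for n,(cu,cv_),r in (('top',(227,177),45),('side',(258,197),42)):
    s=dict(np.load(n+'0.npz')); W=world(s); hsv=cv2.cvtColor(s['frame'],cv2.COLOR_RGB2HSV)
    m=cv2.inRange(hsv,(18,130,80),(33,255,255))>0
    g=cv2.inRange(hsv,(50,120,40),(90,255,255))>0
    box=np.zeros_like(m); box[cv_-r:cv_+r,cu-r:cu+r]=1
    P=W[m&box]; P=P[(P[:,2]>70)&(P[:,2]<95)]
    (c,sz,a)=cv2.minAreaRect(P[:,:2].astype(np.float32))
    print(n,len(P),c,sz,a,np.percentile(P[:,2],[10,50,90]))
    print(' vent',np.nanmedian(W[g&box],0))
    bp=cv2.boxPoints((c,sz,a)); print(bp)
    # long axis
    e=[bp[1]-bp[0],bp[2]-bp[1]]; L=max(e,key=np.linalg.norm); L=L/np.linalg.norm(L)
    if L[1]<0:L=-L
    X=np.array([L[1],-L[0]]); d=P[:,:2]-c; x=d@X;y=d@L
    print(' yaxis',L,'theta',np.degrees(np.arctan2(X[1],X[0])))
    for k,q in dict(near=x<-50,far=x>50,left=y>77,right=y<-77).items(): 
        q=q&((abs(x)<40)|(abs(y)<60)); print(k,q.sum(),np.median(P[q,2]) if q.any() else 0)
    if n=='side':
        cv2.imwrite('pics/crop.png',cv2.cvtColor(cv2.resize(s['frame'][130:250,200:350],None,fx=4,fy=4,interpolation=2),cv2.COLOR_RGB2BGR))
    # other objs
    for nm,uv in (dict(mug=(297,211),jar=(163,131),spoon=(247,131),sp2=(283,171)) if n=='top' else {}).items(): print(nm,W[uv[1],uv[0]])
print(env.read_state()['width'])
E
```

```text
top 1295 (560.3348388671875, 131.67825317382812) (182.62496948242188, 130.2491912841797) 52.026145935058594 [78.20902831 81.30582155 83.89223203]
 vent [560.66737442 129.94969891  73.12806052]
[[452.81296   99.76868 ]
 [555.48724   19.626106]
 [667.8567   163.58783 ]
 [565.18243  243.73041 ]]
 yaxis [0.6153017 0.7882917] theta -37.973846
near 246 81.60789230624994
far 229 81.07248717989046
left 137 80.73190316333648
right 161 81.58344959152214
mug [476.83940577 -71.17880602  -1.11656114]
jar [681.02164676 312.56862023  80.6695673 ]
spoon [7.13971410e+02 7.96514103e+01 6.16986219e-01]
sp2 [590.08486356 -27.98811583  16.96892138]
side 970 (559.869384765625, 130.42738342285156) (187.8434295654297, 127.91902160644531) 51.65945053100586 [74.69093086 79.89526308 81.83451762]
 vent [559.39454105 129.15439048  71.92337983]
[[451.4407    96.43734 ]
 [551.77234   17.084778]
 [668.2981   164.41742 ]
 [567.96643  243.76999 ]]
 yaxis [0.62033445 0.7843374 ] theta -38.34056
near 127 80.56951351909811
far 160 80.56054093385495
left 88 80.31515926124729
right 175 79.6163649979444
85.59201481624928
```

View pics/crop.png

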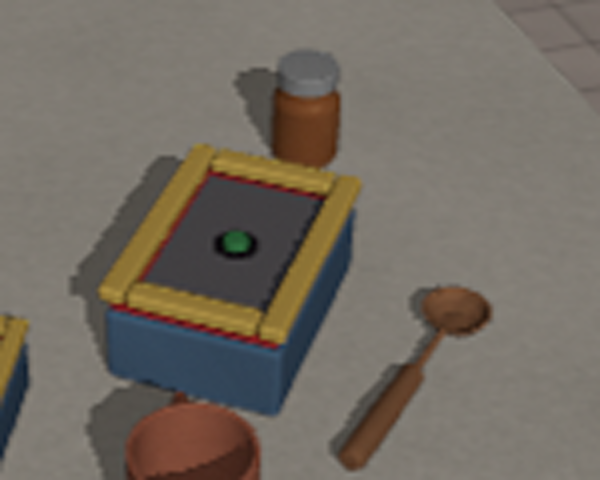

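All four sections are open (red gasket visible). The two cameras agree on centre (560,131) and yaw −38.1°. I'll press the first section now and check it.

```bash
cat >> h.py <<'E'
C=np.array([560.2,131.0]); T=np.radians(-38.1)
SEC=dict(near=(-56,0),far=(56,0),left=(0,83),right=(0,-83))
def q_for(k,p):
    phi=T+(np.pi/2 if k in('near','far') else 0)   # fingers' line along the section
    best=None
    j=np.array(env.read_state()['joint_pos'])
    for f in (phi,phi+np.pi):
        a=(f+np.pi/2)/2; q=[np.cos(a),np.sin(a),0,0]; s=env.ik(p,q)
        if s is not None:
            d=np.abs(np.array(s)-j).max()
            if best is None or d<best[0]: best=(d,q)
    return best[1]
def press(k,zh=130):
    x,y=SEC[k]; c,s=np.cos(T),np.sin(T); xy=C+[c*x-s*y,s*x+c*y]
    p=[*xy,zh]; env.move_to(p,q_for(k,p))
    env.line_to([*xy,90],rate=120)
    r=env.line_to([*xy,72],rate=20,until_force=22)
    st=env.read_state(); print(k,r,st['ee_pos'],st['force'],st['t'])
    env.line_to([*xy,zh],rate=120)
E
python3 - <<'E'
from h import *
env.grip(0); press('near',140)
st=env.read_state();print(st['t'],st['width'])
s=snap('side','side1')
cv2.imwrite('pics/crop1.png',cv2.cvtColor(cv2.resize(s['frame'][110:260,170:350],None,fx=4,fy=4,interpolation=2),cv2.COLOR_RGB2BGR))
E
```

```text
near True [516.10290104 165.53934142  74.01060036] [-1.96575817  0.05169308  8.47597299] 4.2083
4.9083 0.2805379397594604
```

View pics/crop1.png

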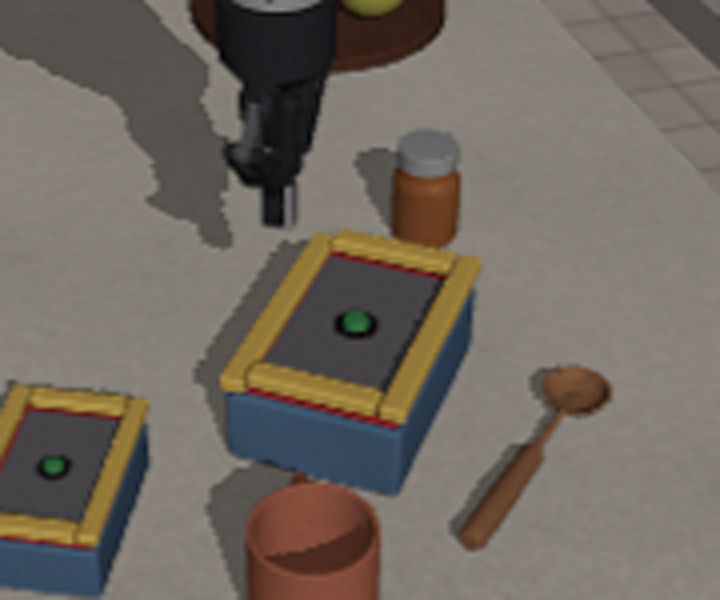

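The near section (crop pixels 230–325, 235–390) is down with no gasket showing. The vent is up at (356,322) and the box hasn't moved. On to the other three.

```bash
python3 - <<'E'
from h import *
for k in('left','far','right'): press(k,140)
p=env.read_state()['ee_pos']; env.line_to([p[0],p[1],260])
env.move_j([1.165,0.491,1.559,0,1.092,-0.106])
print(env.read_state()['t'])
for n,(cu,cv_),r in (('top',(227,177),45),('side',(258,197),42)):
    s=snap(n,n+'2'); W=world(s); hsv=cv2.cvtColor(s['frame'],cv2.COLOR_RGB2HSV)
    m=cv2.inRange(hsv,(18,130,80),(33,255,255))>0
    b=np.zeros_like(m); b[cv_-r:cv_+r,cu-r:cu+r]=1
    P=W[m&b]; P=P[(P[:,2]>65)&(P[:,2]<95)]
    d=P[:,:2]-C; c,q=np.cos(T),np.sin(T); x=d@[c,q]; y=d@[-q,c]
    print(n,cv2.minAreaRect(P[:,:2].astype(np.float32)))
    for k,w in dict(near=x<-50,far=x>50,left=y>77,right=y<-77).items():
        w=w&((abs(x)<40)|(abs(y)<60)); print(k,np.median(P[w,2]))
cv2.imwrite('pics/crop2.png',cv2.cvtColor(cv2.resize(s['frame'][110:260,170:350],None,fx=4,fy=4,interpolation=2),cv2.COLOR_RGB2BGR))
E
```

```text
left True [611.39798323 196.33033731  74.08482038] [-1.01926264 -1.14581578  7.87937753] 7.7
far True [604.22597579  96.42515956  74.03020098] [-1.52859232 -0.10282437  7.70671373] 11.025
right True [508.96420185  65.69177422  74.01634074] [-2.63911361 -0.1706567  10.1971461 ] 14.4333
18.3083
top ((560.3015747070312, 131.5584716796875), (182.61221313476562, 130.64608764648438), 51.80465316772461)
near 73.32375279306825
far 73.3903286689058
left 73.18778796246829
right 73.15108178961236
side ((559.311767578125, 130.88861083984375), (186.79910278320312, 129.65469360351562), 51.7564811706543)
near 72.41365014447172
far 72.19839037938345
left 72.2627710980612
right 71.92334745947107
```

View pics/crop2.png

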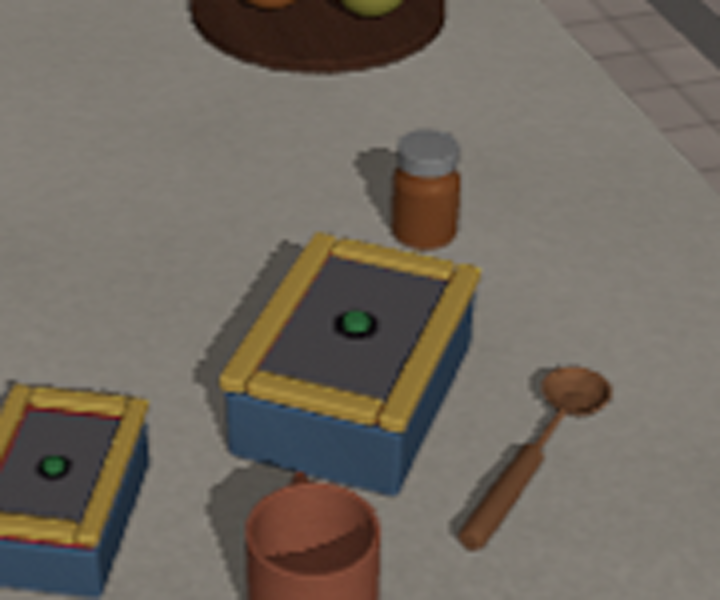

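All four sections are about 8 mm lower with no gasket visible. The vent at (356,322) is up, and the box, mug, jar and spoon haven't moved.

```bash
python3 -c "
from workcell import env
print(env.job_done())"
```

```text
the job is handed in; nothing more can be done
None
```

All four rim sections of the larger box are clicked fully down, the vent is still up, the box, mug, jar and spoon have not moved, and I handed the job in at about 18 s of the 45 s limit.

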